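# Pen stand, hole up

### The arm

A 6-joint arm with a two-finger parallel gripper is mounted at the origin on the work surface. World frame = base frame: x ahead of the robot, y to its left, z up, the work surface at z = 0. Lengths are in m, angles in rad, forces in N, time in s.
With the tool pointing down it reaches from about 0.35 to 0.975 m from the base axis. Payload 7.1 kg.
Tool frame: the origin (TCP) lies on the centre line of the jaws, within the pads' length; the fingertips stand 19 mm ahead of it and the grasp point (between the pads) is the TCP; z points along the fingers, y is the line along which they close (so a half turn about z gives the same grasp; the last joint's range is limited). The gripper opens to 88 mm and grips with 3 to 60 N. Pads are 20 mm wide; open, the fingers measure 115 mm over their backs; the gripper's body (75 mm by 178 mm) begins 61 mm behind the grasp point.
Start: joints at [1.261, 0.423, 1.63, -0, 1.089, -0.019], TCP at [0.179, 0.599, 0.242] pointing down, gripper open.
Joint ranges: [-3, 3], [-0.9, 2.11], [0.09, 2.58], [-1.31, 4.45], [0.11, 2.69], [-2.54, 2.54]. Speed limits (rad/s): [2.39, 2.39, 3.01, 3.14, 3.14, 3.14].

### API

Orientations are given as a 3x3 rotation matrix whose columns are the frame's x, y, z axes.
In Python, from workcell import robot gives the robot as it stands.
- The arm moves only by the tool play_rows, never from a script. Its argument "commands" is a list of rows, each a list of 2 entries, a list of its own where there are three numbers: the shift along the tool's x, y, z in m, then the turn about the tool's z in degrees. A call has 1 to 20 rows; each row is the pose to reach, as a shift and turn from the pose commanded when the call began, along the tool's axes at that moment; what a row does not reach only later rows make up. A row lasts 1/12 s, in which the tool goes at most 41.7 mm and 7.16 degrees, less where a joint would pass 70% of its speed; a pose out of reach is approached as far as the arm can. A call with a gripper value outside its range is refused whole. "grip" is the closure in counts, from 0 (fully open) to 255 (shut), set as the call begins (left out, the last holds). The fingers move at their own pace and stop on an object; the grip force is fixed at half the most. Time passes only in rows, so rows that repeat a pose let the fingers close. It gives the time, the measured TCP pose, the force, the opening and the grip force at its end, in the units of the state.
- robot.sense(): the state, without advancing time (a new reading comes with each control period).
- robot.get_image(name): name is "scene" or "top"; returns the picture (384x512x3 uint8, red, green, blue); there is no depth.
- robot.camera_info(name): a dict with "fx", "fy", "cx", "cy" (pixels), "cam_to_world" (4x4, takes a point from camera to world coordinates). Camera axes: x right, y down, z forward; pixel columns grow to the right and rows downward; lengths in m; the calibration is good to about 2 mm. A picture is of the moment at which its call begins. camera_info takes no time and is no camera call.
- robot.job_done(): hands the job in; it is judged then, once.
The state is a dict: "time_s": time; "joints": joint angles; "qvel": joint speeds; "tau": joint torques, N m; "ee_pos": TCP position; "eef_rot": TCP orientation; "contact_force": force on the tool from outside, world axes, zero at the start; "torque": the same for the moment, N m; "gripper_width": finger opening in m; "finger_force": force on a finger pad.
Only numpy, scipy, OpenCV 4.12 (cv2) and the standard library are available. Lean on these libraries where they do the work, as an engineer would, in place of code of your own. Each camera call takes 0.05 s, during which the arm holds its last target. There are 200 camera calls.

### The job

The grey concrete pen stand lies on its side on the study desk: find which end has the pen hole (the other has only a flat round rubber pad that looks much like it), turn the stand hole-up, and hold it upright in the gripper over the middle of the open notebook, with at least 5 cm of air above the page, ready for a pen. Finish while still holding it there, quite still, and leave everything else on the desk where it is.

Things in the scene. Friction and masses are not known exactly. Their poses are not given: they have to be found in the camera images.
- pen_stand: loose grey cast-concrete block 44 x 44 mm in section, 62 mm long, 170 to 340 g, lying on a long side, its length level, in any direction. One end has the blind pen hole (19 mm across, 45 mm deep), the other a flat dark rubber pad, 19 mm. Origin at the centre of the block, 22 mm above the desk at the start; z runs along the length and points out of the hole; x and y are square to the long sides
- pen_stand_hole (a point): centre of the mouth of the hole, 31 mm from the block's origin along its z axis
- notebook: open notebook with white ruled pages and a blue cover, fixed to the desk, 155 mm (its x) by 212 mm (its y) and 9 mm high; origin at the centre of its underside. The stand and the notebook are on opposite sides of the desk's middle line, either way round
- notebook_mid (a point): middle of the open notebook, on top of its spine, 9 mm above the desk
- highlighter: white flat-sided highlighter with a grey cap, 110 x 23 x 17 mm, lying between the two working spots; origin on its underside; stays where it is
- eraser: white eraser in a paper sleeve, 46 x 23 x 13 mm; origin at the centre of its underside; stays where it is
- stapler: black stapler, 35 x 115 x 40 mm; origin at the centre of its underside; stays where it is
- sharpener: metal pencil sharpener, 26 x 34 x 18 mm; origin at the centre of its underside; stays where it is
- glue_stick: glue stick standing upright, white with a red cap, 28 mm across, 87 mm high; origin at the centre of its foot; stays where it is
Not all that is in view belongs to the job. Leave any orange or purple look-alike of the pen_stand alone.

How it is judged:
At the end, for the whole second after the job is handed in: the stand is in the fingers (over 1 N), hole up within 15 degrees, its centre within 50 mm of the notebook's middle seen from above and over 85 mm above the desk, slower than 30 mm/s and 0.3 rad/s through the last second; no bystander moved by over 30 mm (angle between pen_stand's own z axis and vertical below 0.26 rad and horizontal distance between pen_stand and notebook_mid below 0.05 m and height (world z) of pen_stand above 0.085 m and contact force between the fingers and pen_stand above 1 N and linear speed of pen_stand below 0.03 m/s and angular speed of pen_stand below 0.3 rad/s); the arm keeps its last pose, push and grip.
It fails at once if something else on the desk is moved by more than 30 mm (distance of any of highlighter, eraser, stapler, sharpener, glue_stick from where it was at the start of the episode above 0.03 m).
It also fails if it takes over 58 s, if anything falls off the work surface, if the arm or the gripper's body presses on something with over 40 N, if the wrist force passes 120 N, or if a joint passes its speed limit or range.

## Working session

There is one attempt and no reset: what is moved stays moved. The work goes in short steps, Python scripts to look and compute and a tool call to move; the robot and the scene stay as the last step left them, time stands still between calls to the robot, and variables do not carry over. Pictures are saved under pics/ and viewed, at most 10 in all, crops included, and the job is handed in when it is done.

Besides the shell and the picture viewer there is one more tool, called after ">>>" as name(argument=value, ...) on one line, values as JSON. play_rows: Moves the arm, as the interface text tells. Its arguments: {"type":"object","properties":{"commands":{"type":"array"},"grip":{"type":"number"}},"required":["commands"]}

```bash
mkdir -p pics; python3 - <<'E'
from workcell import robot
import cv2,numpy as np
a=robot.get_image("scene");b=robot.get_image("top")
for n,i in(("scene",a),("top",b)):
    cv2.imwrite(f"pics/{n}0.png",i[:,:,::-1]); c=robot.camera_info(n); print(n,c["fx"],c["cx"],c["cy"],np.round(c["cam_to_world"],3).tolist())
print(robot.sense())
E
```

```text
scene 356.84765494738565 249.45983449174415 190.94067817332234 [[0.455, 0.634, -0.626, 1.107], [0.89, -0.307, 0.336, -0.193], [0.02, -0.71, -0.704, 0.566], [0.0, 0.0, 0.0, 1.0]]
top 375.89262335107225 260.9287216387608 188.30976870381005 [[0.008, -0.993, 0.118, 0.503], [-1.0, -0.006, 0.016, 0.046], [-0.015, -0.118, -0.993, 0.867], [0.0, 0.0, 0.0, 1.0]]
{'time_s': 0.1, 'joints': array([ 1.26099433e+00,  4.23751620e-01,  1.63057960e+00, -6.31607337e-05,
        1.08860125e+00, -1.90108832e-02]), 'qvel': array([-8.26977951e-05,  4.06195257e-04, -3.02622848e-04,  1.22286721e-03,
        8.14349048e-04,  7.28174992e-04]), 'tau': array([-6.48153691e-04, -5.45619249e+01, -2.74324268e+01,  6.45733858e-02,
        1.88898045e-02, -4.77658216e-05]), 'ee_pos': array([0.17905104, 0.59832329, 0.24100076]), 'eef_rot': array([[-9.58025768e-01,  2.86681881e-01, -3.55175796e-04],
       [ 2.86682099e-01,  9.58024896e-01, -1.29309637e-03],
       [-3.04400442e-05, -1.34064218e-03, -9.99999101e-01]]), 'contact_force': array([ 0.15200899,  0.3612921 , -0.04344122]), 'torque': array([-0.04118136,  0.00274305, -0.00216155]), 'finger_force': 0.0, 'gripper_width': 0.08787046860155291}
```

View pics/scene0.png

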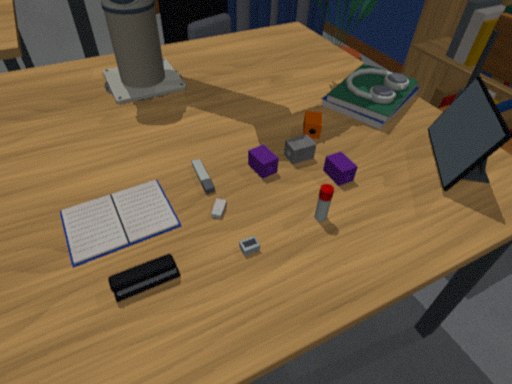

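View pics/top0.png

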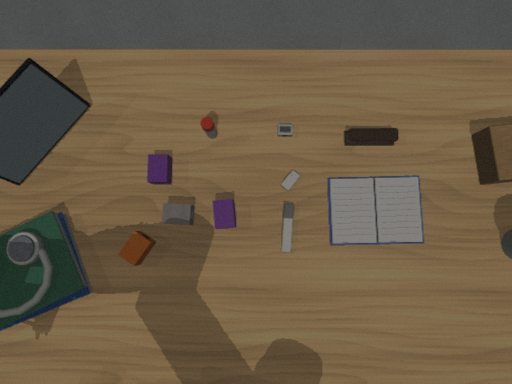

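Scene picture: candidates are the grey block (300,150), purple ones (263,160) and (340,168), and an orange one (313,124). In the top view the grey block is at (178,213), purple at (160,168) and (224,213), and orange at (136,248). Only the grey one fits the description. The next crop enlarges it to confirm and to look for the hole end.

```bash
cat > h.py <<'E'
import numpy as np,cv2
from workcell import robot
def ray(n,uv,z):
    c=robot.camera_info(n);M=np.array(c["cam_to_world"])
    d=M[:3,:3]@[(uv[0]-c["cx"])/c["fx"],(uv[1]-c["cy"])/c["fy"],1];o=M[:3,3]
    return (o+d*(z-o[2])/d[2])[:2]
def proj(n,p):
    c=robot.camera_info(n);M=np.linalg.inv(np.array(c["cam_to_world"]));q=M[:3,:3]@p+M[:3,3]
    return np.array([c["cx"]+c["fx"]*q[0]/q[2],c["cy"]+c["fy"]*q[1]/q[2]])
E
python3 - <<'E'
from h import *
a=cv2.imread("pics/scene0.png");b=cv2.imread("pics/top0.png")
A=cv2.resize(a[128:172,270:330],(600,440)[:2],interpolation=cv2.INTER_CUBIC)
A=cv2.convertScaleAbs(A,alpha=1.8)
B=cv2.convertScaleAbs(cv2.resize(b[190:240,140:250],(792,360)[:2],interpolation=cv2.INTER_CUBIC)[:, :600],alpha=1.8)
cv2.imwrite("pics/crop1.png",np.vstack([A,B])[:600]if 0 else cv2.resize(np.vstack([A,B]),(450,600)))
# grey mask in top
h=cv2.cvtColor(b,cv2.COLOR_BGR2HSV); m=((h[...,1]<50)).astype(np.uint8)*255
m[:195]=0;m[235:]=0;m[:,:150]=0;m[:,207:]=0
c=max(cv2.findContours(m,0,2)[0],key=cv2.contourArea)
print(cv2.contourArea(c),cv2.minAreaRect(c),cv2.boundingRect(c))
for z in(0,.022,.044): print(z,[ray("top",p,z).round(3).tolist() for p in cv2.boxPoints(cv2.minAreaRect(c))])
h2=cv2.inRange(h,(125,60,20),(160,255,255))
for c in cv2.findContours(h2,0,2)[0]:
    if cv2.contourArea(c)>100: print("purple",cv2.minAreaRect(c),[ray("top",p,.044).round(3).tolist() for p in cv2.boxPoints(cv2.minAreaRect(c))])
print("nb",[ray("top",p,.009).round(3).tolist() for p in((329,177),(420,176),(423,244),(331,245),(377,210))])
E
```

```text
544.5 ((177.5531768798828, 213.3834991455078), (30.917346954345703, 19.54927635192871), 2.726311206817627) (162, 203, 32, 21)
0 [[0.526, 0.288], [0.571, 0.287], [0.568, 0.215], [0.523, 0.216]]
0.022 [[0.525, 0.282], [0.569, 0.281], [0.566, 0.211], [0.523, 0.212]]
0.044 [[0.525, 0.275], [0.568, 0.275], [0.565, 0.207], [0.522, 0.208]]
purple ((223.80738830566406, 213.3811798095703), (28.428224563598633, 20.732683181762695), 84.80557250976562) [[0.574, 0.166], [0.579, 0.12], [0.517, 0.114], [0.512, 0.159]]
purple ((159.0, 168.5), (29.0, 24.0), 90.0) [[0.677, 0.314], [0.677, 0.26], [0.612, 0.258], [0.612, 0.311]]
nb [[0.633, -0.097], [0.636, -0.305], [0.482, -0.306], [0.478, -0.1], [0.557, -0.205]]
```

View pics/crop1.png

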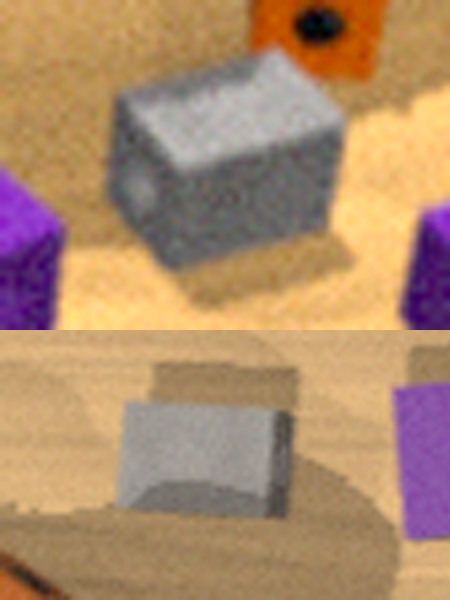

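The upper half of the crop shows the grey block with one end facing left. That end has a faint lighter spot where the orange block shows a black disc, so it's unclear whether it is the pad or the hole. I'll average several frames for a cleaner view.

```bash
python3 - <<'E'
from h import *
a=np.mean([robot.get_image("scene").astype(float) for _ in range(16)],0)[:,:,::-1]
np.save("avg.npy",a)
g=a[136:166,280:320]; g=np.clip((g-20)*2.2,0,255).astype(np.uint8)
cv2.imwrite("pics/crop2.png",cv2.resize(g,None,fx=16,fy=16,interpolation=cv2.INTER_CUBIC))
print(a[138:164,283:296].mean(2).round().astype(int))
print(robot.sense()["time_s"])
E
```

```text
[[ 75  77  76  76  76  76  73  70  70  68  67  66  66]
 [ 79  77  74  73  73  73  72  67  66  65  66  65  66]
 [ 77  74  66  67  71  69  67  67  69  67  69  68  73]
 [ 76  72  58  59  71  79  75  81  82  81  81  82  86]
 [ 76  72  55  53  71  88  89  94  94  93  94  93  94]
 [ 75  71  52  48  65  86  96  99  98  96  95  94  94]
 [ 75  69  51  45  53  69  87 101 102  99  96  94  94]
 [ 73  67  49  45  47  55  71  93 102 102  98  95  95]
 [ 76  67  52  48  50  49  56  75  93 100  99  99  97]
 [ 74  66  52  49  48  48  48  59  79  96 101  99 100]
 [ 73  63  51  49  50  49  47  49  62  84  99 103 102]
 [ 73  60  51  51  53  54  51  47  51  66  88  99  95]
 [ 76  60  50  54  58  61  59  52  49  52  68  79  76]
 [ 76  58  50  53  65  66  66  58  51  50  54  58  60]
 [ 75  55  48  54  66  71  69  63  52  51  52  54  57]
 [ 69  53  47  51  64  71  70  64  54  52  53  56  56]
 [ 66  57  49  50  61  68  70  61  53  52  52  55  56]
 [ 71  67  54  51  55  62  62  57  51  51  53  55  55]
 [ 75  73  63  52  53  53  56  52  50  52  54  54  54]
 [ 76  75  70  59  52  52  53  51  50  51  53  56  55]
 [ 74  74  73  68  58  53  50  51  49  52  55  56  55]
 [ 73  73  73  71  66  58  51  50  49  52  55  55  56]
 [ 75  76  75  76  76  70  63  51  51  53  55  56  54]
 [ 93  92  93  92  92  91  84  60  49  50  56  56  54]
 [105 103 103 102 102 103  98  76  56  51  54  55  56]
 [102 103 102 102 104 104 102  91  74  60  57  61  63]]
0.9
```

View pics/crop2.png

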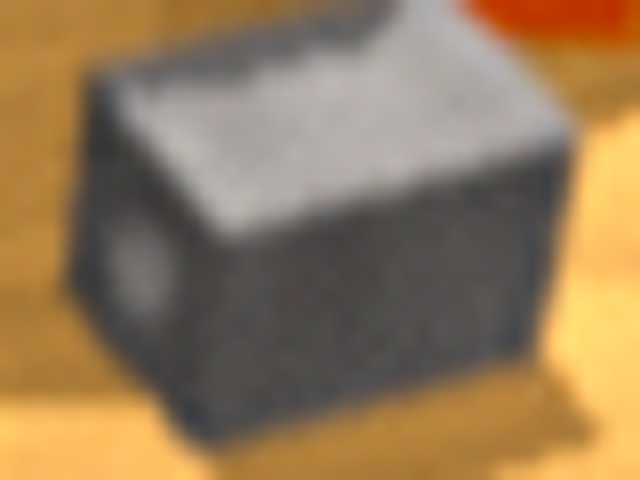

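The end facing the notebook shows a smooth light disc at about (288,152), while a hole should look dark. That isn't conclusive, and the far end is hidden from both cameras. I'll lift the block by its middle, turn it, and look at the other end.

>>> play_rows(commands=[[[-0.452,-0.233,0.0],76],[[-0.452,-0.233,0.0],76],[[-0.452,-0.233,0.0],76],[[-0.452,-0.233,0.0],76],[[-0.452,-0.233,0.0],76],[[-0.452,-0.233,0.0],76],[[-0.452,-0.233,0.0],76],[[-0.452,-0.233,0.0],76],[[-0.452,-0.233,0.0],76],[[-0.452,-0.233,0.0],76],[[-0.452,-0.233,0.0],76],[[-0.452,-0.233,0.0],76],[[-0.452,-0.233,0.0],76],[[-0.452,-0.233,0.05],76],[[-0.452,-0.233,0.09],76],[[-0.452,-0.233,0.12],76],[[-0.452,-0.233,0.12],76],[[-0.452,-0.233,0.12],76]], grip=0)

```text
time_s: 2.4
ee_pos: [0.544, 0.2457, 0.1204]
eef_rot: [[0.046, 0.999, -0.004], [0.999, -0.046, -0.002], [-0.002, -0.004, -1.0]]
contact_force: [0.5, 1.0, 0.5]
gripper_width: 0.0877
finger_force: 0.0
```

>>> play_rows(commands=[[[0,0,0.03],0],[[0,0,0.06],0],[[0,0,0.08],0],[[0,0,0.095],0],[[0,0,0.095],0],[[0,0,0.095],0],[[0,0,0.095],0]])

```text
time_s: 2.98
ee_pos: [0.5472, 0.2469, 0.0293]
eef_rot: [[0.046, 0.999, 0.004], [0.999, -0.046, 0.002], [0.002, 0.004, -1.0]]
contact_force: [0.4, -0.5, 0.1]
gripper_width: 0.0879
finger_force: 0.0
```

>>> play_rows(commands=[[[0,0,0],0],[[0,0,0],0],[[0,0,0],0],[[0,0,0],0],[[0,0,0],0],[[0,0,0],0],[[0,0,0],0],[[0,0,0],0]], grip=255)

```text
time_s: 3.65
ee_pos: [0.5453, 0.2459, 0.0266]
eef_rot: [[0.046, 0.999, -0.0], [0.999, -0.046, -0.0], [-0.0, -0.0, -1.0]]
contact_force: [0.3, -0.5, 1.0]
gripper_width: 0.0439
finger_force: 30.0
```

>>> play_rows(commands=[[[0,0,-0.03],0],[[0,0,-0.06],0],[[0,0,-0.09],0],[[0,0,-0.12],7],[[0,0,-0.12],14],[[0,0,-0.12],21],[[0,0,-0.12],28],[[0,0,-0.12],35],[[0,0,-0.12],42],[[0,0,-0.12],49],[[0,0,-0.12],56],[[0,0,-0.12],63],[[0,0,-0.12],70],[[0,0,-0.12],77],[[0,0,-0.12],84],[[0,0,-0.12],91],[[0,0,-0.12],98],[[0,0,-0.12],105],[[0,0,-0.12],105],[[0,0,-0.12],105]])

```text
time_s: 5.32
ee_pos: [0.545, 0.2458, 0.1462]
eef_rot: [[0.954, -0.3, -0.001], [-0.3, -0.954, -0.0], [-0.001, 0.001, -1.0]]
contact_force: [0.3, 0.1, -2.1]
gripper_width: 0.0439
finger_force: 30.0
```

```bash
python3 - <<'E'
from h import *
a=np.mean([robot.get_image("scene").astype(float) for _ in range(6)],0)[:,:,::-1]
s=robot.sense();u,v=proj("scene",s["ee_pos"]).astype(int);print(u,v,s["joints"].round(2),s["gripper_width"])
g=np.clip((a[v-30:v+30,u-40:u+40]-15)*2,0,255).astype(np.uint8)
cv2.imwrite("pics/crop3.png",cv2.resize(g,None,fx=8,fy=8,interpolation=cv2.INTER_CUBIC))
E
```

```text
306 103 [ 0.4   0.51  1.75 -0.    0.88  2.28] 0.04401475497494367
```

View pics/crop3.png

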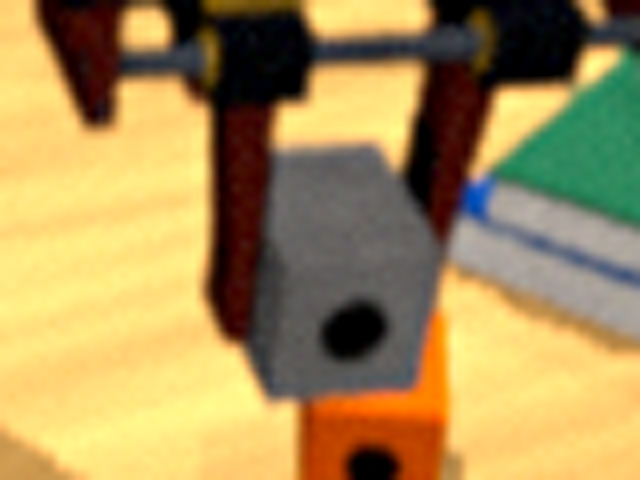

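The turned block, around (306,110) in the scene picture, shows a solid black disc on this end. I'll view the other end face-on as well before deciding.

>>> play_rows(commands=[[[0,0,0],-7],[[0,0,0],-14],[[0,0,0],-21],[[0,0,0],-28],[[0,0,0],-35],[[0,0,0],-42],[[0,0,0],-49],[[0,0,0],-56],[[0,0,0],-63],[[0,0,0],-70],[[0,0,0],-77],[[0,0,0],-84],[[0,0,0],-91],[[0,0,0],-98],[[0,0,0],-105],[[0,0,0],-112],[[0,0,0],-119],[[0,0,0],-126],[[0,0,0],-133],[[0,0,0],-140]])

```text
time_s: 7.28
ee_pos: [0.5454, 0.246, 0.1467]
eef_rot: [[-0.541, 0.841, -0.0], [0.841, 0.541, 0.0], [0.0, -0.0, -1.0]]
contact_force: [0.2, 0.2, -2.0]
gripper_width: 0.0437
finger_force: 30.0
```

```bash
python3 - <<'E'
from h import *
a=np.mean([robot.get_image("scene").astype(float) for _ in range(10)],0)[:,:,::-1]
s=robot.sense();u,v=proj("scene",s["ee_pos"]).astype(int);print(u,v,s["joints"].round(2),s["gripper_width"])
g=np.clip((a[v-20:v+25,u-30:u+30]-15)*2,0,255).astype(np.uint8)
cv2.imwrite("pics/crop4.png",cv2.resize(g,None,fx=10,fy=10,interpolation=cv2.INTER_CUBIC))
E
```

```text
306 103 [ 0.4   0.51  1.75 -0.    0.88 -0.16] 0.043716327680576886
```

View pics/crop4.png

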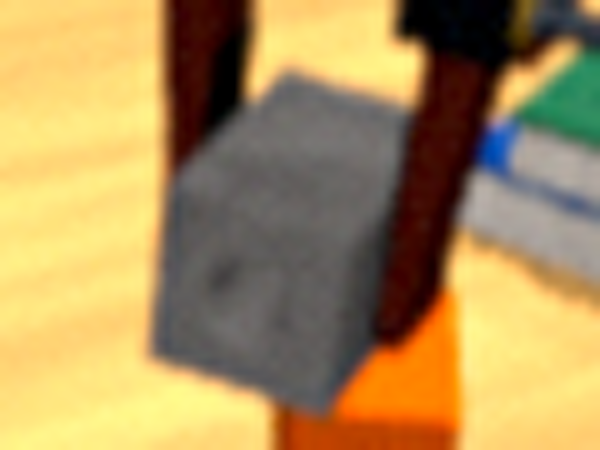

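On this end there is depth shading, with a dark crescent at about (298,111), a light inner wall beside it and a concrete-coloured interior. The other end was a flat uniform black disc. So this end is the hole, on the tool's −x side, and the black disc is the pad. I'll set it back down and regrasp near the hole end.

>>> play_rows(commands=[[[0,0,0],7],[[0,0,0.02],14],[[0,0,0.04],21],[[0,0,0.06],28],[[0,0,0.08],35],[[0,0,0.1],35],[[0,0,0.11],35],[[0,0,0.118],35],[[0,0,0.12],35],[[0,0,0.12],35],[[0,0,0.12],35]])

```text
time_s: 8.7
ee_pos: [0.546, 0.2462, 0.0273]
eef_rot: [[0.046, 0.999, 0.001], [0.999, -0.046, 0.0], [0.001, 0.001, -1.0]]
contact_force: [0.5, 0.3, -1.8]
gripper_width: 0.0436
finger_force: 30.0
```

>>> play_rows(commands=[[[0,0,0],0],[[0,0,0],0],[[0,0,0],0],[[0,0,0],0],[[-0.01,0,0],0],[[-0.021,0,0],0],[[-0.021,0,0],0],[[-0.021,0,0],0]], grip=70)

```text
time_s: 9.37
ee_pos: [0.5443, 0.2239, 0.0266]
eef_rot: [[0.048, 0.999, -0.001], [0.999, -0.048, -0.0], [-0.0, -0.0, -1.0]]
contact_force: [0.4, 0.2, 0.3]
gripper_width: 0.0635
finger_force: 0.0
```

>>> play_rows(commands=[[[0,0,0],0],[[0,0,0],0],[[0,0,0],0],[[0,0,0],0],[[0,0,0],0],[[0,0,0],0]], grip=128)

```text
time_s: 9.87
ee_pos: [0.5446, 0.2252, 0.0267]
eef_rot: [[0.046, 0.999, 0.0], [0.999, -0.046, 0.0], [0.0, 0.0, -1.0]]
contact_force: [1.1, 0.9, 0.1]
gripper_width: 0.0442
finger_force: 9.7
```

Partial closure gives a lighter grip (9.7 N), so I'll lift gently and let the block swing pad-end down.

>>> play_rows(commands=[[[0,0,-0.01],0],[[0,0,-0.02],0],[[0,0,-0.03],0],[[0,0,-0.04],0],[[0,0,-0.05],0],[[0,0,-0.06],0],[[0,0,-0.06],0],[[0,0,-0.06],0],[[0,0,-0.06],0],[[0,0,-0.06],0]])

```text
time_s: 10.7
ee_pos: [0.544, 0.2248, 0.0862]
eef_rot: [[0.046, 0.999, -0.001], [0.999, -0.046, -0.0], [-0.0, -0.001, -1.0]]
contact_force: [-0.1, -0.1, -3.1]
gripper_width: 0.044
finger_force: 9.7
```

```bash
python3 - <<'E'
from h import *
a=np.mean([robot.get_image("scene").astype(float) for _ in range(3)],0)[:,:,::-1]
s=robot.sense();u,v=proj("scene",s["ee_pos"]).astype(int);print(u,v,s["gripper_width"],s["finger_force"],s["torque"],s["contact_force"])
g=np.clip((a[v-25:v+35,u-40:u+40]-15)*2,0,255).astype(np.uint8)
cv2.imwrite("pics/crop5.png",cv2.resize(g,None,fx=8,fy=8,interpolation=cv2.INTER_CUBIC))
E
```

```text
295 128 0.043562971376953995 9.694512505084276 [-0.09706586  0.07621326  0.00573042] [ 0.05837269  0.52483332 -1.99630368]
```

View pics/crop5.png

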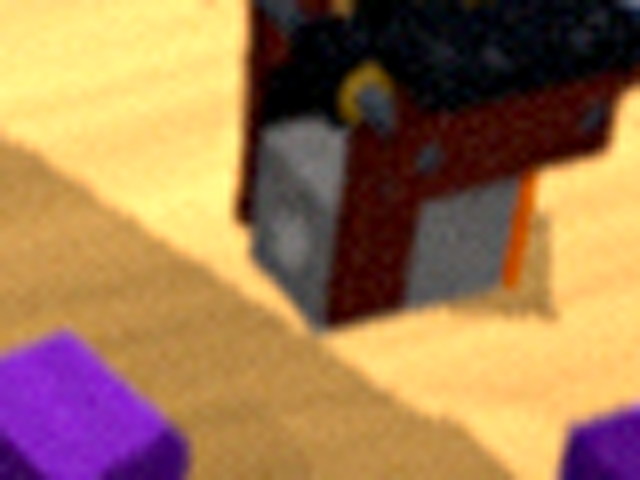

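It lifted still level, hole end at (290,130) in the scene, so I'll lighten the grip step by step.

>>> play_rows(commands=[[[0,0,0],0],[[0,0,0],0]], grip=127)

```text
time_s: 11.02
ee_pos: [0.5446, 0.225, 0.0866]
eef_rot: [[0.046, 0.999, 0.0], [0.999, -0.046, 0.0], [0.0, 0.0, -1.0]]
contact_force: [-0.4, -0.7, 0.2]
gripper_width: 0.0441
finger_force: 0.0
```

>>> play_rows(commands=[[[0,0,0],0],[[0,0,0],0],[[0,0,0],0]], grip=126.5)

```text
time_s: 11.27
ee_pos: [0.5445, 0.225, 0.0868]
eef_rot: [[0.046, 0.999, 0.0], [0.999, -0.046, 0.0], [0.0, 0.0, -1.0]]
contact_force: [1.2, -1.2, -0.5]
gripper_width: 0.044
finger_force: 0.0
```

```bash
cat > look.py <<'E'
import sys
from h import *
n=sys.argv[1]
a=robot.get_image("scene")[:,:,::-1].astype(float)
s=robot.sense();u,v=proj("scene",s["ee_pos"]).astype(int);print(s["time_s"],s["gripper_width"],s["finger_force"],s["torque"].round(3),s["contact_force"].round(2))
g=a[v-25:v+40,u-40:u+40]
b=g; m=((b.max(2)-b.min(2))<18)&(b.max(2)>40)&(b.max(2)<125)
yy,xx=np.nonzero(m); print("grey",m.sum(),xx.min()+u-40,xx.max()+u-40,yy.min()+v-25,yy.max()+v-25)
cv2.imwrite(n,cv2.resize(np.clip((g-15)*2,0,255).astype(np.uint8),None,fx=8,fy=8,interpolation=cv2.INTER_CUBIC))
E
python3 look.py pics/c6.png
```

```text
11.3167 0.044488514727417244 0.0 [-0.069  0.05  -0.081] [-0.49 -0.39  1.01]
grey 637 283 334 103 163
```

```bash
python3 - <<'E'
from h import *
a=robot.get_image("scene")[:,:,::-1];b=robot.get_image("top")[:,:,::-1]
A=cv2.resize(a[100:185,240:360],(600,425)[:2],interpolation=cv2.INTER_CUBIC)
B=cv2.resize(b[150:270,120:260],(200,171),interpolation=cv2.INTER_CUBIC)
C=np.zeros((600,600,3),np.uint8);C[:425]=A;C[425:,:200]=B[:175][:171].repeat(1,0) if 0 else cv2.resize(B,(200,175))
cv2.imwrite("pics/c7.png",cv2.convertScaleAbs(C,alpha=1.7))
E
```

```text
(no output)
```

View pics/c7.png

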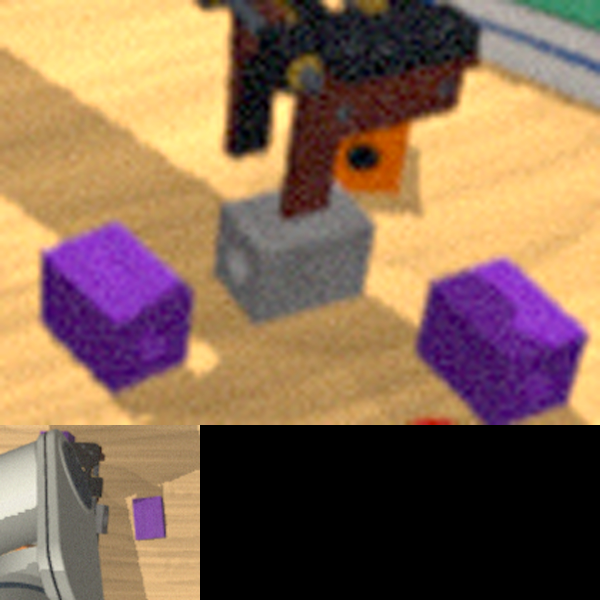

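The block came down level where it was (hole end still at about (288,152)), so nothing was disturbed. Gravity alone won't swing it with this grip. I'll carry it to the robot-side edge of the fixed notebook and use that 9 mm edge as a pivot to tip the block in the fingers.

>>> play_rows(commands=[[[0,0,0],0],[[0,0,0],0],[[0,0,0],0],[[0,0,0.02],0],[[0,0,0.04],0],[[0,0,0.055],0],[[0,0,0.061],0],[[0,0,0.061],0],[[0,0,0.061],0]], grip=60)

```text
time_s: 12.17
ee_pos: [0.5445, 0.225, 0.0258]
eef_rot: [[0.046, 0.999, -0.0], [0.999, -0.046, -0.0], [-0.0, -0.0, -1.0]]
contact_force: [-0.6, -0.3, 0.7]
gripper_width: 0.0673
finger_force: 0.0
```

>>> play_rows(commands=[[[0,0,0],0],[[0,0,0],0],[[0,0,0],0],[[0,0,0],0],[[0,0,0],0],[[0,0,0],0],[[0,0,-0.03],0],[[0,0,-0.06],0],[[0,0,-0.09],0],[[0,0,-0.12],0]], grip=255)

```text
time_s: 13.0
ee_pos: [0.5437, 0.2247, 0.1463]
eef_rot: [[0.046, 0.999, -0.002], [0.999, -0.046, -0.001], [-0.001, -0.002, -1.0]]
contact_force: [0.6, -0.0, -2.5]
gripper_width: 0.0439
finger_force: 30.0
```

>>> play_rows(commands=[[[-0.03,-0.008,0],6],[[-0.06,-0.017,0],12],[[-0.09,-0.026,0],18],[[-0.12,-0.034,0],24],[[-0.15,-0.043,0],30],[[-0.18,-0.052,0],36],[[-0.21,-0.06,0],42],[[-0.24,-0.069,0],48],[[-0.27,-0.077,0],54],[[-0.3,-0.086,0],60],[[-0.33,-0.095,0],66],[[-0.36,-0.103,0],72],[[-0.39,-0.112,0],78],[[-0.42,-0.12,0],84],[[-0.436,-0.125,0],87],[[-0.436,-0.125,0],87],[[-0.436,-0.125,0],87],[[-0.436,-0.125,0],87]])

```text
time_s: 14.5
ee_pos: [0.3991, -0.2042, 0.1455]
eef_rot: [[1.0, 0.007, -0.001], [0.007, -1.0, 0.001], [-0.001, -0.001, -1.0]]
contact_force: [-0.6, 0.2, -1.3]
gripper_width: 0.0437
finger_force: 30.0
```

```bash
python3 - <<'E'
from h import *
b=robot.get_image("top")[:,:,::-1];a=robot.get_image("scene")[:,:,::-1]
s=robot.sense();print(s["time_s"],s["ee_pos"].round(4),s["joints"].round(2),s["finger_force"],s["contact_force"].round(2))
u,v=proj("scene",s["ee_pos"]).astype(int);print(u,v)
A=cv2.resize(a[v-40:v+80,max(u-80,0):max(u-80,0)+160],(640,480));cv2.imwrite("pics/c9.png",cv2.convertScaleAbs(A,alpha=1.6))
E
```

```text
14.6 [ 0.3994 -0.2038  0.1456] [-0.5   0.32  2.08  0.    0.74  1.06] 29.99541711062193 [ 0.43  0.69 -2.37]
84 119
```

>>> play_rows(commands=[[[0,0,0.03],0],[[0,0,0.06],0],[[0,0,0.085],0],[[0,0,0.105],0],[[0,0,0.117],0],[[0,0,0.117],0],[[0.01,0,0.117],0],[[0.02,0,0.117],0],[[0.025,0,0.117],0],[[0.025,0,0.117],0]])

```text
time_s: 15.43
ee_pos: [0.4272, -0.2051, 0.0297]
eef_rot: [[1.0, 0.007, 0.004], [0.007, -1.0, -0.002], [0.004, 0.002, -1.0]]
contact_force: [0.6, -0.7, -1.8]
gripper_width: 0.0438
finger_force: 30.0
```

>>> play_rows(commands=[[[0,0,0],0],[[0,0,0],0],[[0,0,0],0],[[0.002,0,0],0],[[0.004,0,0],0],[[0.006,0,0],0],[[0.008,0,0],0],[[0.008,0,0],0]], grip=128)

```text
time_s: 16.1
ee_pos: [0.4329, -0.2047, 0.0287]
eef_rot: [[1.0, 0.006, 0.001], [0.006, -1.0, -0.0], [0.001, 0.0, -1.0]]
contact_force: [0.6, -1.4, -2.2]
gripper_width: 0.0439
finger_force: 9.6
```

>>> play_rows(commands=[[[0.002,0,0],0],[[0.004,0,0],0],[[0.004,0,0],0]])

```text
time_s: 16.35
ee_pos: [0.4368, -0.2047, 0.0287]
eef_rot: [[1.0, 0.006, 0.0], [0.006, -1.0, -0.0], [0.0, 0.0, -1.0]]
contact_force: [0.0, 0.2, -2.2]
gripper_width: 0.0441
finger_force: 9.6
```

>>> play_rows(commands=[[[0.002,0,0],0],[[0.004,0,0],0],[[0.004,0,0],0]])

```text
time_s: 16.6
ee_pos: [0.4383, -0.2043, 0.0285]
eef_rot: [[1.0, 0.006, -0.004], [0.006, -1.0, 0.001], [-0.004, -0.001, -1.0]]
contact_force: [-7.5, -3.7, 2.4]
gripper_width: 0.0441
finger_force: 9.6
```

The pad end touches the notebook edge (7.5 N at TCP x ≈ 0.438), so I'll start the tipping arc.

>>> play_rows(commands=[[[0.002,0,-0.002],0],[[0.004,0,-0.004],0],[[0.005,0,-0.006],0],[[0.006,0,-0.0085],0],[[0.0082,0,-0.0128],0],[[0.0082,0,-0.0128],0]])

```text
time_s: 17.1
ee_pos: [0.4485, -0.2042, 0.042]
eef_rot: [[1.0, 0.006, -0.001], [0.006, -1.0, 0.0], [-0.0, -0.0, -1.0]]
contact_force: [-4.2, 1.4, 0.0]
gripper_width: 0.0439
finger_force: 9.8
```

```bash
python3 - <<'E'
from h import *
a=np.mean([robot.get_image("scene").astype(float) for _ in range(2)],0)[:,:,::-1]
s=robot.sense();print(s["time_s"],s["ee_pos"].round(4),s["finger_force"],s["contact_force"].round(2),s["torque"].round(3))
u,v=proj("scene",s["ee_pos"]).astype(int);print(u,v)
A=cv2.resize(a[v-40:v+40,u-50:u+50],(750,600),interpolation=cv2.INTER_CUBIC);cv2.imwrite("pics/c9.png",np.clip(A*1.7,0,255))
E
```

```text
17.2 [ 0.4484 -0.2043  0.0417] 9.784956369549036 [-3.47  0.22  0.45] [0.164 0.798 0.106]
102 171[ WARN:0@1.715] global loadsave.cpp:1063 imwrite_ Unsupported depth image for selected encoder is fallbacked to CV_8U.
```

View pics/c9.png

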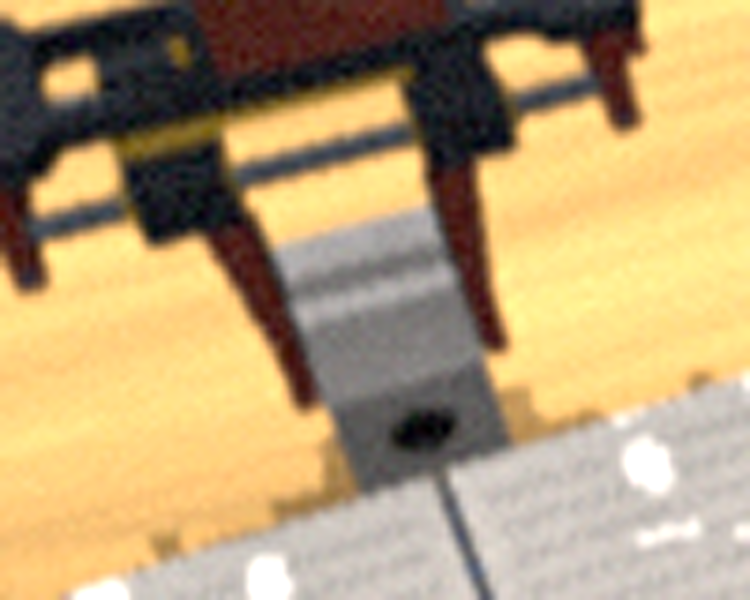

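The pad face at about (108,188) now tips downward against the notebook edge: the block is rotating in the fingers, by roughly 15°. I'll continue the arc.

>>> play_rows(commands=[[[0.0045,0,-0.0053],0],[[0.01,0,-0.0107],0],[[0.0155,0,-0.0147],0],[[0.022,0,-0.0185],0],[[0.022,0,-0.0185],0]])

```text
time_s: 17.62
ee_pos: [0.4736, -0.2051, 0.0614]
eef_rot: [[1.0, 0.006, 0.004], [0.006, -1.0, -0.002], [0.004, 0.002, -1.0]]
contact_force: [0.9, 0.1, -2.4]
gripper_width: 0.0441
finger_force: 9.5
```

>>> play_rows(commands=[[[0.0065,0,-0.0025],0],[[0.014,0,-0.0044],0],[[0.021,0,-0.005],0],[[0.0285,0,-0.005],0],[[0.0285,0,-0.005],0]])

```text
time_s: 18.03
ee_pos: [0.5011, -0.2045, 0.0651]
eef_rot: [[1.0, 0.006, 0.002], [0.006, -1.0, -0.001], [0.002, 0.001, -1.0]]
contact_force: [-0.9, -0.6, -2.4]
gripper_width: 0.0438
finger_force: 9.5
```

```bash
cat > px.py <<'E'
from h import *
a=np.mean([robot.get_image("scene").astype(float) for _ in range(3)],0)[:,:,::-1]
s=robot.sense();print(s["time_s"],s["ee_pos"].round(4),s["finger_force"],s["contact_force"].round(2))
u,v=proj("scene",s["ee_pos"]).astype(int);print(u,v)
g=a[v-26:v+26,u-20:u+24]
# text view: mean brightness /10, coarse; R fingers, . wood
for r in g[::1]:
    print("".join("w" if p[2]-p[0]>45 else ("r" if p[2]-p[0]>14 and p[2]<90 else ("#" if p.mean()<32 else (str(min(9,int(p.mean()//20)))))) for p in r))
E
python3 px.py
```

```text
18.1833 [ 0.4987 -0.204   0.0647] 9.486394571140409 [-0.02  0.46 -1.41]
104 177
wwwwwwwwwwwwwwwwwwwwwwwwwr#############rrrww
wwwwwwwwwwwwwwwwwwwwwwwwrr#############rwwww
wwwwwwwwwwwwwwwwwwww4rr32r#############rwwww
wwwwwwwwwwwwwwwww4r322222rr#############wwww
wwwwwwwwwwwww4rr322222222rr#############wwww
wwwwwwwww4rr222222222rrrwwwr#########rrrwwww
wwwwwwrr322222222rrrwwwwwwwr#######rrwwwwwww
ww3rr222222222rr3wwwwwwwwwwr#####rrwwwwwwwww
r222221122rr3wwwwwwwwwwwwwwr####rrwwwwwwwwww
222212rrrwwwwwwwwwwwwwwwwwwrrrrrrrwwwwwwwwww
222rr3wwwwwwwwwwwwwwwwwwwwwrrrrrrrwwwwwwwwww
rrwwwwwwwwwwwwwwwwwwwwwwwwwrrrrrrrwwwwwwwwww
rwwwwwwwwwwwwwwwwwwwwwwwwww3rrrrrrrwwwwwwwww
rwwwwwwwwwwwwwwwwwwwwwwww5542rrrrrrwwwwwwwww
#rwwwwwwwwwwwwwwwwwww55555542rrrrrrwwwwwwwww
##rwwwwwwwwwwwwww5555444545531rrrrrwwwwwwwww
##rrwwwwwwwwww5555554444545442rrrrrwwwwwwwww
rrrrwwwwww55555555554444444542rrrrrwwwwwwwww
rrrrrww55555555545544444444442#rrrrwwwwwwwww
rrrrr45555555555554444444433321rrrrwwwwwwwww
rrrr#34555555544444443333333332rrrrwwwwwwwww
rrrrr245555444444433333333333331rrrrwwwwwwww
rrrrr1345454443333333333344444
[... 619 characters left out ...]
3333334433333333rwwwwwwww
wwwwwwwrrr13333333333333343333333223wwwwwwww
wwwwwwwwrrr23333333333344333332222224www7778
wwwwwwwwrrrr333333333333333322222222r6788888
wwwwwwwwwrrr33333333333322222222222236888888
wwwwwwwwwrrr44333333222222222222222235888888
wwwwwwwwwwwwwr333222222222112122222224788888
wwwwwwwwwwwww422222222221######1222223688788
wwwwwwwwwwwwwwr22222222########1222223578777
wwwwwwwwwwwwwwr2222222#########1222222467767
wwwwwwwwwwwwww42222222#########2222222356656
wwwwwwwwwwwww6632222221#######22222222345556
wwwwwwwwww77777522222221#1112222223334445555
wwwwww67778888863222222222222223344455555566
www67778878888874222222222222234555555556666
67777788878878875322222223333235666566666565
```

```bash
python3 - <<'E'
from h import *
t=robot.sense()["ee_pos"]
for d in range(0,91,10):
    c,s=np.cos(np.radians(d)),np.sin(np.radians(d))
    a=np.array([c,0,-s]);b=np.array([s,0,c])
    P=lambda i,j:proj("scene",t+i*a+j*b).round(0).tolist()
    print(d,"holetop",P(-.010,.018),"padtop",P(.052,.018),"padbot",P(.052,-.026),"padctr",P(.052,-.004),"zmin",round((t+.052*a-.026*b)[2],4))
E
```

```text
0 holetop [101.0, 168.0] padtop [107.0, 188.0] padbot [113.0, 203.0] padctr [110.0, 196.0] zmin 0.0387
10 holetop [101.0, 169.0] padtop [109.0, 192.0] padbot [114.0, 204.0] padctr [111.0, 198.0] zmin 0.03
20 holetop [101.0, 169.0] padtop [110.0, 195.0] padbot [114.0, 205.0] padctr [112.0, 200.0] zmin 0.0224
30 holetop [102.0, 170.0] padtop [111.0, 199.0] padbot [114.0, 204.0] padctr [113.0, 202.0] zmin 0.0161
40 holetop [102.0, 172.0] padtop [112.0, 201.0] padbot [113.0, 203.0] padctr [113.0, 202.0] zmin 0.0113
50 holetop [103.0, 173.0] padtop [113.0, 202.0] padbot [113.0, 201.0] padctr [113.0, 202.0] zmin 0.0081
60 holetop [103.0, 175.0] padtop [113.0, 203.0] padbot [112.0, 199.0] padctr [113.0, 201.0] zmin 0.0066
70 holetop [104.0, 176.0] padtop [113.0, 203.0] padbot [111.0, 196.0] padctr [112.0, 199.0] zmin 0.0069
80 holetop [104.0, 178.0] padtop [113.0, 203.0] padbot [110.0, 192.0] padctr [111.0, 197.0] zmin 0.0089
90 holetop [105.0, 180.0] padtop [113.0, 201.0] padbot [108.0, 188.0] padctr [110.0, 195.0] zmin 0.0127
```

Pixel check: hole-side top edge at (100,167), pad-side top edge at (108,191), pad centre (110,196). That fits a tilt of only 5–10°, so it slid up the edge rather than pivoting. New plan is to set it down with its pad end against the notebook edge. I'll then tip it up with closed fingers pushing high on the hole face, and regrasp it standing.

>>> play_rows(commands=[[[-0.03,0,0],0],[[-0.055,0,0],0],[[-0.068,0,0.01],0],[[-0.068,0,0.02],0],[[-0.068,0,0.03],0],[[-0.068,0,0.036],0],[[-0.068,0,0.038],0],[[-0.068,0,0.038],0]])

```text
time_s: 18.85
ee_pos: [0.4316, -0.2046, 0.0263]
eef_rot: [[1.0, 0.006, -0.0], [0.006, -1.0, 0.0], [-0.0, -0.0, -1.0]]
contact_force: [-0.7, 0.4, -1.0]
gripper_width: 0.0442
finger_force: 9.5
```

>>> play_rows(commands=[[[0,0,0],0],[[0,0,0],0],[[0,0,0],0],[[0,0,-0.03],0],[[0,0,-0.06],0],[[-0.02,0,-0.08],0],[[-0.044,0,-0.08],0],[[-0.044,0,-0.08],0]], grip=60)

```text
time_s: 19.52
ee_pos: [0.3842, -0.2041, 0.108]
eef_rot: [[1.0, 0.006, -0.001], [0.006, -1.0, 0.0], [-0.001, -0.0, -1.0]]
contact_force: [-0.9, 0.8, -0.7]
gripper_width: 0.0671
finger_force: 0.0
```

>>> play_rows(commands=[[[0,0,0],0],[[0,0,0],0],[[0,0,0],0],[[0,0,0],0],[[0,0,0],0],[[0,0,0.02],0],[[0,0,0.04],0],[[0,0,0.047],0],[[0,0,0.047],0],[[0,0,0.047],0]], grip=255)

```text
time_s: 20.35
ee_pos: [0.3869, -0.2047, 0.0598]
eef_rot: [[1.0, 0.006, -0.001], [0.006, -1.0, 0.001], [-0.001, -0.001, -1.0]]
contact_force: [1.1, 0.2, 0.2]
gripper_width: 0.0039
finger_force: 0.0
```

```bash
python3 px.py
```

```text
20.5 [ 0.3875 -0.2051  0.0607] 0.0 [ 0.31 -0.69 -0.11]
94 149
wwwwwrrrrrwwwr###########rrr22212122rr3wwwww
wrrrr####rwwwr############r22222rrrwwwwwwwww
rr########rwwr############rrrr3wwwwwwwwwwwww
##########rwrr############rrwwwwwwwwwwwwwwww
###########rrr1############rwwwwwwwwwwwwwwww
###########122r############rwwwwwwwwwwwwwwww
############rrrr###########rwwwwwwwwwwwwwwww
############rwwr########rrrwwwwwwwwwwwwwwwww
############rwwwr#####rrwwwwwwwwwwwwwwwwwwww
############rwwwr####rrwwwwwwwwwwwwwwwwwwwww
r############wwwrrrrrrrwwwwwwwwwwwwwwwwwwwww
r############rwwrrrrrrrwwwwwwwwwwwwwwwwwwwww
wr##rrrrrrrrrrr3rrrrrrrwwwwwwwwwwwwwwwwwwwww
wrr3wwwwrrrrrrrrrrrrrrrwwwwwwwwwwwwwwwwwwwww
wwwwwwwwwrrrrrrrrrrrrrrwwwwwwwwwwwwwwwwwwwww
wwwwwwwwwrrrrrrrrrrrrrrrwwwwwwwwwwwwwwwwwwww
wwwwwwwwwwrrrrrrrrrrrrrrwwwwwwwwwwwwwwwwwwww
wwwwwwwwwwwrrrrrrwrrrrrrwwwwwwwwwwwwwwwwwwww
wwwwwwwwwwwrrrrrrrrrrrrrwwwwwwwwwwwwwwwwwwww
wwwwwwwwwwwwrrrrrrrrrrrrwwwwwwwwwwwwwwwwwwww
wwwwwwwwwwwwwrrrrrwrrrrrwwwwwwwwwwwwwwwwwwww
wwwwwwwwwwwwwrrrrrrrrrrrwwwwwwwwwwwwwwwwwwww
wwwwwwwwwwwwwwrrrrrrrrrrrwwwwwwwwwwwwwwwwwww
www
[... 601 characters left out ...]
wrrwwwwwwww44434wwwwwwwww
wwwwwwwwwwwwwwwwwwwwwwwwww44r3333334wwwwwwww
wwwwwwwwwwwwwwwwwwwwwww44r3333333334wwwwwwww
wwwwwwwwwwwwwwwwwww44rr3333333333333wwwwwwww
wwwwwwwwwwwwwww44r3333333333333333334wwwwwww
wwwwwwwwwwwwwww433333333333333333333rwwwwwww
wwwwwwwwwwwwwww4333333333333333333333wwwwwww
wwwwwwwwwwwwwww43333333333333333333334wwwwww
wwwwwwwwwwwwwwwwr333333333333333333334wwwwww
wwwwwwwwwwwwwwww4333333333333333333333wwwwww
wwwwwwwwwwwwwwww43333333333333333333334wwwww
wwwwwwwwwwwwwwwwwr33333333333333333333rwwwww
wwwwwwwwwwwwwwwww43333333333333333333334wwww
wwwwwwwwwwwwwwwww43333333333333333333334wwww
wwwwwwwwwwwwwwwwww3333333333333333333333wwww
wwwwwwwwwwwwwwwwww43333333333333333333334www
```

>>> play_rows(commands=[[[0.015,0,0.004],0],[[0.025,0,0.004],0],[[0.031,0,0.004],0],[[0.034,0,0.001],0],[[0.037,0,-0.004],0],[[0.042,0,-0.01],0],[[0.048,0,-0.016],0],[[0.055,0,-0.021],0],[[0.055,0,-0.021],0]])

```text
time_s: 21.25
ee_pos: [0.4391, -0.204, 0.0834]
eef_rot: [[1.0, 0.007, -0.007], [0.007, -1.0, 0.002], [-0.007, -0.002, -1.0]]
contact_force: [-20.9, -0.3, 34.0]
gripper_width: 0.0004
finger_force: 18.5
```

```bash
sed -i 's/v-26:v+26,u-20:u+24/v+4:v+56,u-14:u+30/' px.py; python3 px.py
```

```text
21.4 [ 0.4381 -0.2037  0.0828] 17.745176043827087 [-20.47  -0.07  32.54]
96 154
wwwwwwwwwwwwrrrrrrrrwwwwwwwwwwwwwwwwwwwwwwww
wwwwwwwwwwwwrrrrrrrrrwwwwwwwwwwwwwwwwwwwwwww
wwwwwwwwwwwwrrrrr#rrrwwwwwwwwwwwwwwwwwwwwwww
wwwwwwwwwwwwwrrrrrrrrrwww444wwwwwwwwwwwwwwww
wwwwwwwwwwwwwrrrrrr22344r334wwwwwwwwwwwwwwww
wwwwwwwwwwwww3rr2333333333334wwwwwwwwwwwwwww
wwwwwwwwwwwww3333333333333334wwwwwwwwwwwwwww
wwwwwwwwwww443333333333333334wwwwwwwwwwwwwww
wwwwwwww4443333333333333333334wwwwwwwwwwwwww
wwwwwww43333333333333333333334wwwwwwwwwwwwww
wwwwwww43333333333333333333334wwwwwwwwwwwwww
wwwwwww433333333333333333333335wwwwwwwwwwwww
wwwwwwww43333333333333333333334wwwwwwwwwwwww
wwwwwwww43333333333333333333333wwwwwwwwwwwww
wwwwwwww433333343333333333333334wwwwwwwwwwww
wwwwwwwww43333343343333333333334wwwwwwwwwwww
wwwwwwwww433333333333433433333335wwwwwwwwwww
wwwwwwwwww43333343333334343433334wwwwwwwwwww
wwwwwwwwww43334333334344433333334wwwwwwwwwww
wwwwwwwwww443433333444344333333334wwwwwwwwww
wwwwwwwwwww43433433444444333343334wwwwwwwwww
wwwwwwwwwww433443344433343333333334wwwwwwwww
wwwwwwwwwww4433443333444433333
[... 619 characters left out ...]
1111112331355555566655555
wwwwwwwwwwwwwwwwwr11222344442355556556555555
wwwwwwwwwwwwwwwwwr22344455553245555555555555
wwwwwwwwwwwwwwwww444455555554235655555555555
wwwwwwwwwwwwwww55555555555555325665555565555
wwwwwwwwwwww55566555555555555424566555655555
wwwwwwwww55666777665555555555523566665555555
wwwww555667777776665555555555532465655555566
ww555666777776655555555555555542356665665665
66777777766655555555555555555653356665555655
67778776655555556666555555555654246666555555
67777665555555667777655555555655335665555555
56565555555567778887655555555555325665555666
55555556567778888887765555655565424565556565
55555567778888787788765556655666533566655555
55556778888887787888765555555566542456655555
```

Tipped partway (about 30°) but the finger is pressing down into the face (force −21, 0, +34 N). I'll ease upward, then continue on a higher arc.

>>> play_rows(commands=[[[0,0,-0.004],0],[[0,0,-0.006],0],[[0,0,-0.006],0]])

```text
time_s: 21.65
ee_pos: [0.4428, -0.2048, 0.088]
eef_rot: [[1.0, 0.006, 0.002], [0.006, -1.0, -0.001], [0.002, 0.001, -1.0]]
contact_force: [-1.6, -0.3, 3.8]
gripper_width: 0.0007
finger_force: 2.0
```

>>> play_rows(commands=[[[0.003,0,-0.003],0],[[0.006,0,-0.005],0],[[0.009,0,-0.006],0],[[0.0115,0,-0.0065],0],[[0.0115,0,-0.0065],0]])

```text
time_s: 22.07
ee_pos: [0.4545, -0.2046, 0.0936]
eef_rot: [[1.0, 0.006, 0.001], [0.006, -1.0, -0.0], [0.001, 0.0, -1.0]]
contact_force: [-1.0, -0.2, 2.1]
gripper_width: 0.0005
finger_force: 0.7
```

>>> play_rows(commands=[[[0.003,0,-0.001],0],[[0.006,0,-0.002],0],[[0.009,0,-0.003],0],[[0.012,0,-0.0035],0],[[0.012,0,-0.0035],0]])

```text
time_s: 22.48
ee_pos: [0.4665, -0.2046, 0.0972]
eef_rot: [[1.0, 0.006, 0.001], [0.006, -1.0, -0.0], [0.001, 0.0, -1.0]]
contact_force: [-0.0, -1.0, -0.6]
gripper_width: 0.0004
finger_force: 0.0
```

```bash
python3 px.py
```

```text
22.6333 [ 0.4655 -0.2043  0.0969] 0.0 [-0.13  0.32  0.13]
96 156
wwwwwwwwwwwwrrrrrrrrrw55555wwwwwwwwwwwwwwwww
wwwwwwwwwwwwrrrr##rrrr455555wwwwwwwwwwwwwwww
wwwwwwwwwwwwrrrr##rrr2455555wwwwwwwwwwwwwwww
wwwwwwwwwww5rrrrr1rrrr3545555wwwwwwwwwwwwwww
wwwwwwww55554rrrr##rrr3455555wwwwwwwwwwwwwww
wwwwwww555554rrrr#1rrr2455555wwwwwwwwwwwwwww
wwwwwww5555543rrr2222r35555555wwwwwwwwwwwwww
wwwwwwww555554rrr3444445555555wwwwwwwwwwwwww
wwwwwwww5555543344555555555545wwwwwwwwwwwwww
wwwwwwww54455544555555555555555wwwwwwwwwwwww
wwwwwwww54455555555555555555545wwwwwwwwwwwww
wwwwwwwww55555555555555555555555wwwwwwwwwwww
wwwwwwwww55555555555555555555445wwwwwwwwwwww
wwwwwwwwww5455555555555555554455wwwwwwwwwwww
wwwwwwwwww55555555555555555555555wwwwwwwwwww
wwwwwwwwww55455555455555555555444wwwwwwwwwww
wwwwwwwwww54455555555555554444333wwwwwwwwwww
wwwwwwwwwww5455555555555443333323wwwwwwwwwww
wwwwwwwwwww5455555544444333333232rwwwwwwwwww
wwwwwwwwwww54555544333333223233223wwwwwwwwww
wwwwwwwwwwww44444333222223333322324wwwwwwwww
wwwwwwwwwwww4333322223222222333322rwwwwwwwww
wwwwwwwwwwww43222322332222222333323wwwwwwwww

[... 604 characters left out ...]
4566777654245667888777677
wwwwwwwwwwwwwwwww666778887654235656777676666
wwwwwwwwwwwwwww67788888888655325656677666555
wwwwwwwwwwww77778888888888765424565566555555
wwwwwwww777788888888888888665423566565555555
wwwww777888888888888878777655533466655555566
ww777888888888888878777666556542356655555566
77888888888888877777776665555653356665665555
88888888888878778787665555555654246666655555
88888888878778788886655555556555335665555555
88888878778788888876555555555665325665555666
88887778888888887765555556565665424555556666
88778788888877666555555555655566533566566555
78788888887666555666665555555566542456655555
88888887766555566777765555555666642356555555
88887765555566778887765555555566653356666666
```

The finger slid over the top edge and the block dropped back flat (pad face fully visible around (107,186)). I'll retry with a lower starting contact, letting the fingertips climb the face as it tips.

>>> play_rows(commands=[[[-0.04,0,-0.005],0],[[-0.079,0,-0.005],0],[[-0.079,0,0.0],0],[[-0.079,0,0.03],0],[[-0.079,0,0.054],0],[[-0.079,0,0.054],0],[[-0.079,0,0.054],0]])

```text
time_s: 23.22
ee_pos: [0.3856, -0.2044, 0.0424]
eef_rot: [[1.0, 0.006, -0.003], [0.006, -1.0, 0.002], [-0.003, -0.002, -1.0]]
contact_force: [0.1, -0.2, 0.0]
gripper_width: 0.0007
finger_force: 0.0
```

>>> play_rows(commands=[[[0.015,0,0],0],[[0.025,0,0],0],[[0.031,0,0],0],[[0.033,0,-0.004],0],[[0.0345,0,-0.009],0],[[0.036,0,-0.0134],0],[[0.036,0,-0.0134],0]])

```text
time_s: 23.8
ee_pos: [0.4179, -0.2032, 0.0576]
eef_rot: [[1.0, 0.007, -0.009], [0.007, -1.0, 0.003], [-0.009, -0.003, -1.0]]
contact_force: [-18.1, -1.3, 13.1]
gripper_width: 0.0007
finger_force: 10.3
```

>>> play_rows(commands=[[[0,0,-0.004],0],[[0,0,-0.007],0],[[0,0,-0.007],0]])

```text
time_s: 24.05
ee_pos: [0.4227, -0.2047, 0.065]
eef_rot: [[1.0, 0.006, 0.001], [0.006, -1.0, -0.001], [0.001, 0.001, -1.0]]
contact_force: [-5.5, 1.1, 3.4]
gripper_width: 0.0008
finger_force: 3.1
```

```bash
python3 px.py
```

```text
24.2 [ 0.4221 -0.2044  0.064 ] 3.4316548914648592 [-4.97 -0.08  4.23]
97 156
wwwwwwwwwwwrrrrrrrrrwwww4wwwwwwwwwwwwwwwwwww
wwwwwwwwwwwwrrrrrr2r444334wwwwwwwwwwwwwwwwww
wwwwwwwwwwwwrr223333333333wwwwwwwwwwwwwwwwww
wwwwwwwwwwwwr23333333333334wwwwwwwwwwwwwwwww
wwwwwwwwww44333333333333334wwwwwwwwwwwwwwwww
wwwwwww44r333333333333333334wwwwwwwwwwwwwwww
wwwww43333333333333333333334wwwwwwwwwwwwwwww
wwwww43333333333333333333334wwwwwwwwwwwwwwww
wwwwww33333333333333333333335wwwwwwwwwwwwwww
wwwwww43333333333333333333334wwwwwwwwwwwwwww
wwwwww43333333333333333333333wwwwwwwwwwwwwww
wwwwwww33333333333333333333334wwwwwwwwwwwwww
wwwwwww4333333333333333333333rwwwwwwwwwwwwww
wwwwwww433333333334434333333334wwwwwwwwwwwww
wwwwwwww43333333333334333333334wwwwwwwwwwwww
wwwwwwww43333333333333333333334wwwwwwwwwwwww
wwwwwwww443333334334433333333334wwwwwwwwwwww
wwwwwwwww43333333344443333333334wwwwwwwwwwww
wwwwwwwww43333333333333333333333wwwwwwwwwwww
wwwwwwwwww43333333333334333333334wwwwwwwwwww
wwwwwwwwww43333333333333333333333wwwwwwwwwww
wwwwwwwwww443333333433333333333334wwwwwwwwww
wwwwwwwwwww3333333333333333333333
[... 616 characters left out ...]
3444555542455655555555555
wwwwwwwwwwwwwww44444555555542356555555555565
wwwwwwwwwwww55665555555555553256655555665555
wwwwwwwww55667776555555555554246666555555555
wwwwwww6667777787555555555554235666555555555
wwww6667777888887655555555555324666555555666
46677777788888887555555555555423566555655556
57888888888888776555555555556533566666655555
68888888888777665555555555566542466665555555
67888888777666555555555555556552356655555556
56888776666555555555555555555653245655556565
56777665565555555555555566555554245665555565
55665555555555555555555666555665335566555555
55565555555555555556555555555565434665555555
55555555555665555656555555555666423566555565
55555555667776555555555555556565533566655666
```

It's tipping well now (about 15–20°, forces under 7 N). I'll continue along the climbing arc in short steps.

>>> play_rows(commands=[[[0.0015,0,-0.003],0],[[0.0035,0,-0.006],0],[[0.0055,0,-0.0085],0],[[0.0075,0,-0.0105],0],[[0.0075,0,-0.0105],0]])

```text
time_s: 24.62
ee_pos: [0.4313, -0.2049, 0.0746]
eef_rot: [[1.0, 0.006, 0.002], [0.006, -1.0, -0.001], [0.002, 0.001, -1.0]]
contact_force: [-1.2, 0.2, 0.1]
gripper_width: 0.0002
finger_force: 0.4
```

>>> play_rows(commands=[[[0.0025,0,-0.0025],0],[[0.005,0,-0.005],0],[[0.0075,0,-0.007],0],[[0.01,0,-0.009],0],[[0.01,0,-0.009],0]])

```text
time_s: 25.03
ee_pos: [0.4409, -0.2048, 0.0834]
eef_rot: [[1.0, 0.006, 0.001], [0.006, -1.0, -0.001], [0.001, 0.001, -1.0]]
contact_force: [-1.1, -0.0, 0.2]
gripper_width: -0.0001
finger_force: 0.4
```

>>> play_rows(commands=[[[0.003,0,-0.002],0],[[0.006,0,-0.0035],0],[[0.009,0,-0.005],0],[[0.0115,0,-0.006],0],[[0.0115,0,-0.006],0]])

```text
time_s: 25.45
ee_pos: [0.4524, -0.2047, 0.0892]
eef_rot: [[1.0, 0.006, 0.001], [0.006, -1.0, -0.0], [0.001, 0.0, -1.0]]
contact_force: [0.0, -0.7, -0.1]
gripper_width: 0.0007
finger_force: 0.3
```

```bash
python3 px.py
```

```text
25.6 [ 0.4514 -0.2044  0.0888] 0.2950737860328445 [-0.87 -0.71 -0.57]
96 155
wwwwwwwwwwwwrrrrrrrrwwwwwwwwwwwwwwwwwwwwwwww
wwwwwwwwwwwwrrrr#rrrrwwwwwwwwwwwwwwwwwwwwwww
wwwwwwwwwwwwrrrrrrrrrwwwwwwwwwwwwwwwwwwwwwww
wwwwwwwwwwwwwrrr#rrrrwwwwwwwwwwwwwwwwwwwwwww
wwwwwwwwwwwwwrrrr1rrrrwwwwwwwwwwwwwwwwwwwwww
wwwwwwwwwwwwwwrrr#rrrrwwww44wwwwwwwwwwwwwwww
wwwwwwwwwwwwwwrrrrrrrrr44r333wwwwwwwwwwwwwww
wwwwwwwwwwwwwwrrrrr333333333rwwwwwwwwwwwwwww
wwwwwwwwwwwwwwrr3333333333333wwwwwwwwwwwwwww
wwwwwwwwwwwww4r333333333333334wwwwwwwwwwwwww
wwwwwwwww44433333333333333333rwwwwwwwwwwwwww
wwwwww444333333333333333333333wwwwwwwwwwwwww
wwwwww433333333333333333333333rwwwwwwwwwwwww
wwwwww433333333333333333333333rwwwwwwwwwwwww
wwwwwww433333333333333333333333wwwwwwwwwwwww
wwwwwww433333333333333333333333rwwwwwwwwwwww
wwwwwwww33333333333333333333333rwwwwwwwwwwww
wwwwwwww433333333333333333333333wwwwwwwwwwww
wwwwwwww433333333333333333333333rwwwwwwwwwww
wwwwwwwww433333333333333333333333wwwwwwwwwww
wwwwwwwww4333333333333433333333334wwwwwwwwww
wwwwwwwwww43333333433333333333333rwwwwwwwwww
wwwwwwwwww43333333333333333333333
[... 616 characters left out ...]
3333344443355555556555555
wwwwwwwwwwwwwww43333444445553245555555555556
wwwwwwwwwwwwwwww4344444555554235555555555555
wwwwwwwwwwwwww665445555555555324555555555555
wwwwwwwwwwww67777555555555555324566656555555
wwwwwwww677778787655555545555423566655555555
wwwww677778777776655555555555532466555555555
ww677777777777655555445555555542356655655556
77778787777655555555555555556553356666555555
88887777655555566776555555556654346666555555
88776665555566777876565555555664235666555555
77665555666777887765555555555565325665555666
66555567778877776555555556655565423565555656
55567778877765555555555565655566533565565555
56678877766555555566665555555556533466655555
56677766555555566777765555555566642356655555
```

Pad face is now hidden, so it's tipped about 45°. On past the balance point.

>>> play_rows(commands=[[[0.003,0,-0.001],0],[[0.006,0,-0.002],0],[[0.009,0,-0.0027],0],[[0.012,0,-0.003],0],[[0.015,0,-0.003],0],[[0.018,0,-0.003],0],[[0.018,0,-0.003],0]])

```text
time_s: 26.18
ee_pos: [0.4708, -0.2046, 0.0924]
eef_rot: [[1.0, 0.006, 0.002], [0.006, -1.0, -0.001], [0.002, 0.001, -1.0]]
contact_force: [-0.5, 1.3, 5.3]
gripper_width: 0.0003
finger_force: 2.4
```

```bash
python3 px.py
```

```text
26.3333 [ 0.4702 -0.2044  0.0923] 2.5397795886110597 [-0.91  0.32  5.69]
97 159
wwwwwwwwwwwwrrrrrrrrrwwwwwwwwwwwwwwwwwwwwwww
wwwwwwwwwwwwrrrr#rrrrwww5554wwwwwwwwwwwwwwww
wwwwwwwwwwwwwrrr##rrrr455544wwwwwwwwwwwwwwww
wwwwwwwwwwwwwrrr##rrrr355544wwwwwwwwwwwwwwww
wwwwwwwwwwww3rrrr##rrr245443wwwwwwwwwwwwwwww
wwwwwwwww5554rrrr##rrrr34332rwwwwwwwwwwwwwww
wwwwww55444442rrr#1rrr2333322wwwwwwwwwwwwwww
wwwwww54444432rrr122222223332rwwwwwwwwwwwwww
wwwwww54444432222223333333332rwwwwwwwwwwwwww
wwwwww544433322223333333333332wwwwwwwwwwwwww
wwwwww434333333333333333333332rwwwwwwwwwwwww
wwwwww433333333333333333333332rwwwwwwwwwwwww
wwwwww4333333333333333333333332wwwwwwwwwwwww
wwwwww4333333333333333333333332rwwwwwwwwwwww
wwwwwww333333333333333333333332rwwwwwwwwwwww
wwwwwww4333333333333333333333332wwwwwwwwwwww
wwwwwww4333333333333333333333332rwwwwwwwwwww
wwwwwwwwr333333333333333333333322wwwwwwwwwww
wwwwwwww43333333333333333333333323wwwwwwwwww
wwwwwwwww333333333333333333333332rwwwwwwwwww
wwwwwwwww4333333333333333333333332wwwwwwwwww
wwwwwwwww4333333333333333333333332rwwwwwwwww
wwwwwwwwww33333333333333333333
[... 619 characters left out ...]
3333334443245555665555555
wwwwwww6777777763333344444554235556555555555
wwww6777777888764334444455555324556655555666
w6777777777877775444555555555423566655556566
77778787777777776655555555556533566665666555
88878877787777777765555555566542466666555555
88887777777777788765555555566652356665555566
88887777777888888865555555555653256665556666
88777787888888887765555566656664245655655665
87787888888887776655555666556665335666555555
87888888887866655566555555555665424566555555
88888887866655566667655555555566423566555555
88887766665556677777655555655666533566666665
87766655666677778777655565555556542456655565
66555566677778777666556556655566553356555555
55556677787777666565555555655566653245655555
```

>>> play_rows(commands=[[[0.002,0,-0.002],0],[[0.005,0,-0.002],0],[[0.008,0,-0.002],0],[[0.011,0,-0.002],0],[[0.014,0,-0.002],0],[[0.014,0,-0.002],0]])

```text
time_s: 26.83
ee_pos: [0.4843, -0.2044, 0.0938]
eef_rot: [[1.0, 0.006, 0.001], [0.006, -1.0, -0.0], [0.001, 0.0, -1.0]]
contact_force: [-1.3, 0.4, 0.0]
gripper_width: 0.0003
finger_force: 0.0
```

```bash
python3 px.py
```

```text
26.9833 [ 0.4834 -0.2042  0.0937] 0.0 [ 1.05 -0.02 -0.47]
98 162
wwwwwwwwwwwwrrrrrrrrrwwww555wwwwwwwwwwwwwwww
wwwwwwwwwwwwrrrr##rrrr555555wwwwwwwwwwwwwwww
wwwwwwwwwwwwrrrr##rrrr4555555wwwwwwwwwwwwwww
wwwwwwwwwwwwrrrrr#rrrr3555555wwwwwwwwwwwwwww
wwwwwwww55554rrrr##rrr2555555wwwwwwwwwwwwwww
wwwwww5555554rrrr##rrr24555554wwwwwwwwwwwwww
wwwwww55555543rrr##rrrr3455544wwwwwwwwwwwwww
wwwwww55555543rrrr222223444433wwwwwwwwwwwwww
wwwwwww55555542rr2222333343333wwwwwwwwwwwwww
wwwwwww55555532122233333333333rwwwwwwwwwwwww
wwwwwww55555432222233333333333rwwwwwwwwwwwww
wwwwwww544444322222333333333332wwwwwwwwwwwww
wwwwwww543333332333333333333332rwwwwwwwwwwww
wwwwwww433333333333333333333332rwwwwwwwwwwww
wwwwwwww333333333333333333332322wwwwwwwwwwww
wwwwwwww333333333333333333332222rwwwwwwwwwww
wwwwwwww433333333333333323223232rwwwwwwwwwww
wwwwwwww4333333333333232222222222wwwwwwwwwww
wwwwwwww4333333333222223222222222rwwwwwwwwww
wwwwwwwww3233323222222232222232222wwwwwwwwww
wwwwwwwwwr233332232222222223222322wwwwwwwwww
wwwwwwwwww322223222222322222323222rwwwwwwwww
wwwwwwwwwwr32223232322223222333222rwwwwwwwww

[... 604 characters left out ...]
2222233333235555555566766
78788778777877753222333334454335666665665555
88888877777777774333344445565434666665555555
88887777777777876444455555566533566655555555
87777777777888887655555566566532566655566666
77777777888888888755556666566542456655556655
77777888888878778765565665556652356665555555
78888888888778788865555555556664246655555555
88888888778788888876555555556664235665555556
88888778788888888876555555666665335665656665
88788888888888887666555556555665434666665655
78888888888787666555555566555666533566655555
88888888877665566666565555555666532466555555
88888776665556667777655555666666642356656665
88776665556667778777655566665666653256665566
76665556667778787776665666555556654245665555
```

The bright hole face is now on top (pixels about (90–117, 166–184)): the block stands on its pad end. I'll raise, open and locate it.

>>> play_rows(commands=[[[0,0,-0.03],0],[[0,0,-0.06],0],[[-0.03,0,-0.09],0],[[-0.06,0,-0.09],0],[[-0.1,0,-0.09],0],[[-0.1,0,-0.09],0],[[-0.1,0,-0.09],0]], grip=0)

```text
time_s: 27.57
ee_pos: [0.3815, -0.2045, 0.184]
eef_rot: [[1.0, 0.004, -0.001], [0.004, -1.0, 0.0], [-0.001, -0.0, -1.0]]
contact_force: [0.2, -0.2, 0.4]
gripper_width: 0.0439
finger_force: 0.0
```

```bash
python3 - <<'E'
from h import *
a=np.mean([robot.get_image("scene").astype(float) for _ in range(3)],0)[:,:,::-1]
g=a[158:212,80:128]
for i,r in enumerate(g):
    print(158+i,"".join("w" if p[2]-p[0]>45 else ("r" if p[2]-p[0]>14 and p[2]<90 else ("#" if p.mean()<32 else (str(min(9,int(p.mean()//15)))))) for p in r))
for p in((103,175),(103,172),(104,177)): print(p,ray("scene",p,.068).round(4))
b=robot.get_image("top")[:,:,::-1];cv2.imwrite("pics/t.png",b)
for p in((.45,-.205,.065),(.5,-.205,.065)):print("top",proj("top",np.array(p)))
E
```

```text
158 wwwwwwwwwwwwwwwwwwwwwwwwwwwwwwwwwwwwwwwwwwwwwwww
159 wwwwwwwwwwwwwwwwwwwwwwwwwwwwwwwwwwwwwwwwwwwwwwww
160 wwwwwwwwwwwwwwwwwwwwwwwwwwwwwwwwwwwwwwwwwwwwwwww
161 wwwwwwwwwwwwwwwwwwwwwwwwwwwwwwwwwwwwwwwwwwwwwwww
162 wwwwwwwwwwwwwwwwwwwwwwwwwwwwwwwwwwwwwwwwwwwwwwww
163 wwwwwwwwwwwwwwwwwwwwwwwwwwwwwwwwwwwwwwwwwwwwwwww
164 wwwwwwwwwwwwwwwwwwwwwwwwwwwwwwwwwwwwwwwwwwwwwwww
165 wwwwwwwwwwwwwwwwwwwwwwwwwwwwwwwwwwwwwwwwwwwwwwww
166 wwwwwwwwwwwwwwwwwwwwwwwwwwwwwwwwwwwwwwwwwwwwwwww
167 wwwwwwwwwwwwwwwwwwwwwwwwwwww5555wwwwwwwwwwwwwwww
168 wwwwwwwwwwwwwwwwwwwwwww655r544446wwwwwwwwwwwwwww
169 wwwwwwwwwwwwwwwwww655r55444444445wwwwwwwwwwwwwww
170 wwwwwwwwwwwwww655r544444444444445wwwwwwwwwwwwwww
171 wwwwwwwwwww55554444454544445444445wwwwwwwwwwwwww
172 wwwwwwwwww65444444444444444444444rwwwwwwwwwwwwww
173 wwwwwwwwww754444444444444444444544wwwwwwwwwwwwww
174 wwwwwwwwwww64444444333344434444444wwwwwwwwwwwwww
175 wwwwwwwwwww64444443333333444444444rwwwwwwwwwwwww
176 wwwwwwwwwww544454332333334445444444wwwwwwwwwwwww
177 wwwwwwwwwww644444433333344444444443wwwwwwwwwwwww
178 wwwwwwwwwww644444443334444544444443r
[... 1212 characters left out ...]
3334334455566777777
202 wwww78877677676676653333333333444346677777777777
203 w77677776666766766653333334445566446877777777777
204 777777777776766666664334445556777535888777777777
205 766666677776666666665555566667777634788777777777
206 667666778876666677776667677777777743677777777877
207 767667889977777777777677777777777753577777777777
208 766667999998777777677777777777777764477777777777
209 666667999998777677777777777777777775367777777777
210 667777899998777677777777777777777876347777777777
211 777777899998777777777777777777777776447877777777
(103, 175) [ 0.4926 -0.2047]
(103, 172) [ 0.4833 -0.2029]
(104, 177) [ 0.4997 -0.2041]
top [386.2722338  259.69106999]
top [385.52261424 235.58983406]
```

The block stands hole-up: the concrete-coloured hole shows on the top face at about (101,176), x ≈ 0.494. I'll grasp it from above.

>>> play_rows(commands=[[[0.035,0,0],0],[[0.07,0,0],0],[[0.1,0,0.01],0],[[0.113,0,0.03],0],[[0.113,0,0.06],0],[[0.113,0,0.09],0],[[0.113,0,0.115],0],[[0.113,0,0.13],0],[[0.113,0,0.134],0],[[0.113,0,0.134],0],[[0.113,0,0.134],0]])

```text
time_s: 28.68
ee_pos: [0.4973, -0.2043, 0.0501]
eef_rot: [[1.0, 0.006, 0.0], [0.006, -1.0, -0.0], [0.0, 0.0, -1.0]]
contact_force: [1.0, -0.4, 0.6]
gripper_width: 0.0877
finger_force: 0.0
```

>>> play_rows(commands=[[[0,0,0],0],[[0,0,0],0],[[0,0,0],0],[[0,0,0],0],[[0,0,0],0],[[0,0,0],0],[[0,0,0],0],[[0,0,0],0]], grip=255)

```text
time_s: 29.35
ee_pos: [0.4969, -0.2045, 0.0501]
eef_rot: [[1.0, 0.006, 0.001], [0.006, -1.0, -0.0], [0.001, 0.0, -1.0]]
contact_force: [0.1, -1.1, 3.5]
gripper_width: 0.0445
finger_force: 29.4
```

Gripped. It may be leaning on the notebook edge, so I'll set it flat on the page at the middle, let it settle, and regrip.

>>> play_rows(commands=[[[0,0,-0.02],0],[[0,0,-0.04],0],[[0.03,0,-0.04],0],[[0.06,0,-0.04],0],[[0.06,0,-0.04],0],[[0.06,0,-0.025],0],[[0.06,0,-0.012],0],[[0.06,0,-0.007],0],[[0.06,0,-0.004],0],[[0.06,0,-0.004],0]])

```text
time_s: 30.18
ee_pos: [0.5553, -0.2036, 0.0527]
eef_rot: [[1.0, 0.006, -0.002], [0.006, -1.0, 0.001], [-0.002, -0.001, -1.0]]
contact_force: [-0.1, 0.4, -2.2]
gripper_width: 0.0445
finger_force: 29.5
```

>>> play_rows(commands=[[[0,0,0.001],0],[[0,0,0.002],0],[[0,0,0.002],0]])

```text
time_s: 30.43
ee_pos: [0.5566, -0.204, 0.0522]
eef_rot: [[1.0, 0.006, 0.001], [0.006, -1.0, -0.0], [0.001, 0.0, -1.0]]
contact_force: [0.5, -0.2, -0.6]
gripper_width: 0.0446
finger_force: 29.5
```

>>> play_rows(commands=[[[0,0,0.001],0],[[0,0,0.002],0],[[0,0,0.002],0]])

```text
time_s: 30.68
ee_pos: [0.5568, -0.204, 0.0502]
eef_rot: [[1.0, 0.006, 0.001], [0.006, -1.0, -0.0], [0.001, 0.0, -1.0]]
contact_force: [0.8, 0.0, -0.4]
gripper_width: 0.0446
finger_force: 29.5
```

```bash
python3 - <<'E'
from h import *
a=np.mean([robot.get_image("scene").astype(float) for _ in range(3)],0)[:,:,::-1]
s=robot.sense();print(s["time_s"],s["ee_pos"].round(4),s["contact_force"].round(2))
u,v=proj("scene",s["ee_pos"]).astype(int);print(u,v)
A=cv2.resize(a[v-40:v+40,u-50:u+50],(750,600),interpolation=cv2.INTER_CUBIC);cv2.imwrite("pics/c10.png",np.clip(A*1.7,0,255).astype(np.uint8))
E
```

```text
30.8333 [ 0.5568 -0.204   0.0502] [-0.54 -0.31  0.57]
112 201
```

View pics/c10.png

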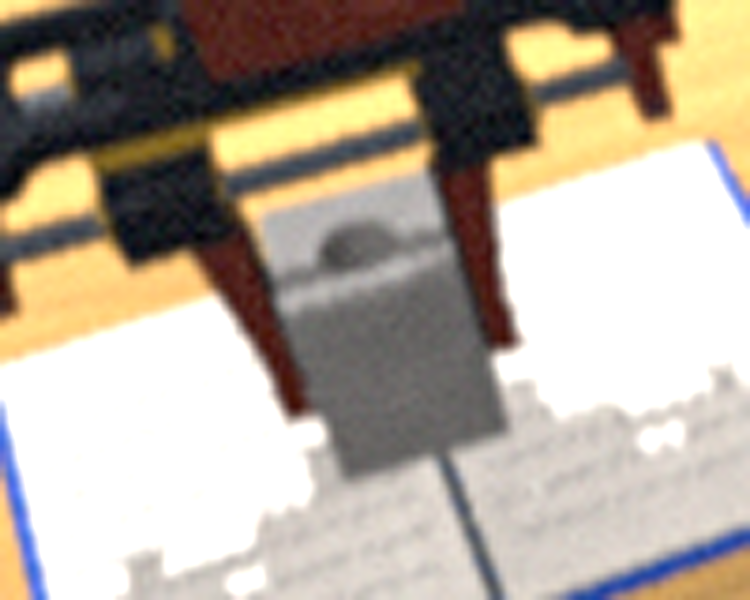

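The last picture shows the stand upright over the spine with the real hole (shaded interior) on top at about (110,194). I'll release so it sits flat, then regrip and lift.

>>> play_rows(commands=[[[0,0,0],0],[[0,0,0],0],[[0,0,0],0],[[0,0,0],0],[[0,0,0],0],[[0,0,0],0],[[0,0,0],0]], grip=80)

```text
time_s: 31.42
ee_pos: [0.5565, -0.2038, 0.0499]
eef_rot: [[1.0, 0.006, -0.0], [0.006, -1.0, 0.0], [-0.0, -0.0, -1.0]]
contact_force: [0.2, -0.1, -0.1]
gripper_width: 0.0603
finger_force: 0.0
```

>>> play_rows(commands=[[[0,0,0],0],[[0,0,0],0],[[0,0,0],0],[[0,0,0],0],[[0,0,0],0],[[0,0,0],0],[[0,0,0],0],[[0,0,0],0]], grip=255)

```text
time_s: 32.08
ee_pos: [0.5565, -0.2038, 0.0499]
eef_rot: [[1.0, 0.006, 0.0], [0.006, -1.0, -0.0], [0.0, 0.0, -1.0]]
contact_force: [0.3, -0.7, -0.5]
gripper_width: 0.0443
finger_force: 29.5
```

>>> play_rows(commands=[[[0,0,-0.01],0],[[0,0,-0.025],0],[[0,0,-0.04],0],[[0,0,-0.055],0],[[0,0,-0.07],0],[[0,0,-0.08],0],[[0,0,-0.08],0],[[0,0,-0.08],0],[[0,0,-0.08],0],[[0,0,-0.08],0],[[0,0,-0.08],0],[[0,0,-0.08],0],[[0,0,-0.08],0],[[0,0,-0.08],0]])

```text
time_s: 33.25
ee_pos: [0.5564, -0.2038, 0.1295]
eef_rot: [[1.0, 0.006, -0.001], [0.006, -1.0, 0.0], [-0.001, -0.0, -1.0]]
contact_force: [-0.3, -0.0, -2.1]
gripper_width: 0.0444
finger_force: 29.5
```

```bash
sed -i 's/v+4:v+56,u-14:u+30/v-18:v+34,u-20:u+24/' px.py; python3 px.py; python3 - <<'E'
from h import *
t=robot.sense()["ee_pos"]
for dz in (.021,-.041):
  print([proj("scene",t+np.array([dx,dy,dz])).round(1).tolist() for dx in(-.022,.022) for dy in(-.022,.022)])
E
```

```text
33.4 [ 0.5565 -0.2038  0.1298] 29.48916657282973 [-0.6  -0.86 -2.98]
101 170
wwwwwwwwwwwwwwwwwwwwwwwwww542rrrrrrrwwwwwwww
wwwwwwwwwwwwwwwwwwwww55555542#rrrrrrwwwwwwww
wwwwwwwwwwwwwwwww555555555553#rrrrrrrwwwwwww
wwwwwwwwwwwww55555555555555542rrrrrrrwwwwwww
wwwwwwwww555555555555555555552rrrrrrrwwwwwww
rwww55555555555555555555555553#rrrrrrwwwwwww
rww5555555555554444444455555431rrrrrrwwwwwww
#rw5555555555443333334455444431#rrrrrwwwwwww
rr45555555554432233333344333332#rrrrrwwwwwww
rrrw5555555433222233333333333432rrrrrwwwwwww
r#r45555555422222233333344444442rrrrrrwwwwww
rrrr4555554322222233334445544442#rrrrrwwwwww
rrr24544443322222333445554444432#rrrrrwwwwww
rrr#24333333333344445544443333331rrrrrwwwwww
rrr#13333344444444444443333333331#rrrrwwwwww
rrrr13444455555444433333333323322#rrrrwwwwww
rrrr13555554444333333333322222322#rrrrwwwwww
rrrr135544433333333333322222223321rrrrwwwwww
rrrrr24433333333333332222222222332#rrrrwwwww
rrrrr23333333232333233222222222332#rrrrwwwww
rrrrr233333322223333323222222222221#rrrwwwww
wrrrrr23223223222323332222222222222#rrrrwwww
wrrrrr223323333322222222222222223
[... 742 characters left out ...]
wwww322223222223223323233445677888
wwwwwwwwwwwwwwr22322222222222334455677888888
wwwwwwwwwwwwww432223222222233r46777888888888
wwwwwwwwwwwwwwwr2222222334455458888888888888
wwwwwwwwwwwwwww32222334457777448898888888888
wwwwwwwwwwwwwwwwr344567778888546898888888888
wwwwwwwwwwwwwwww4567788888888644898888888888
wwwwwwwwwwwwwww66778888888888743789888888888
wwwwwwwwwwwww7777888888888888863589888888888
wwwwwwwww77788888888888888888874489988888788
wwwwww77788888888888888878888885468888888888
www77788888888888888878888888886358988888888
77788888888888888878888888888887447998888888
[[83.1, 158.3], [108.2, 151.7], [87.3, 173.1], [113.4, 165.8]]
[[93.1, 183.4], [116.4, 176.7], [97.4, 198.3], [121.6, 190.9]]
```

The observed corners (bottom front edge about (97,197) to (120,190)) match an upright block centred at about (0.556, −0.204, 0.12), gripped at 29.5 N and still.

```bash
python3 -c "
from workcell import robot
print(robot.job_done())"
```

```text
the job is handed in; nothing more can be done
None
```

I handed the job in at about 33 s with the pen stand held hole-up and still over the middle of the notebook, its centre about 12 cm above the desk; no verdict came back, and I didn't re-measure the other objects at the end.

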